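# Reset the line counter under its push-latch cover

### The arm

A 6-joint arm with a two-finger parallel gripper is mounted at the origin on the work surface; the furniture and walls round the work are solid. World frame = base frame: x ahead of the robot, y to its left, z up, the work surface at z = 0. Lengths are in mm, angles in rad, forces in N, time in s.
With the tool pointing down it reaches from about 350 to 775 mm from the base axis. Payload 7.3 kg.
Tool frame: the origin (TCP) lies on the front face of the gripper's body, between the roots of the fingers; the fingertips stand 66 mm ahead of it and the grasp point (between the pads) lies 47 mm ahead of it (bot.tip_extent is the distance from the TCP to the fingertips, in mm); z points along the fingers, y is the line along which they close (so a half turn about z gives the same grasp; the last joint's range is limited). The gripper opens to 92 mm and grips with 3 to 60 N. Pads are 19 mm wide; open, the fingers measure 130 mm over their backs; the gripper's body (75 mm by 190 mm) begins 47 mm behind the grasp point.
Start: joints at [-1.442, 0.342, 1.524, -0, 1.275, -0.146], TCP at [142.482, -505.309, 292.241] pointing down, gripper open.
Joint ranges: [-2.53, 2.53], [-0.77, 2.02], [0.04, 2.7], [-1, 4.14], [0.28, 2.66], [-3.11, 3.11]. Speed limits (rad/s): [2.57, 2.57, 3.14, 3.14, 3.14, 3.14].

### API

Orientations are given as [roll, pitch, yaw] about the fixed x, y, z axes, in that order (R = Rz(yaw) Ry(pitch) Rx(roll)).
In Python, from plant import readout, viewer, order, bot gives the robot as it stands.
- The arm moves only by the shell command python3 -m creep 'ROWS'. ROWS is text: rows parted by semicolons, each of 7 numbers parted by spaces: the shift along the world's x, y, z in m, then the turn, a rotation vector about the world's x, y, z in rad, then the opening in per cent of the stroke, from 0 (shut) to 100 (fully open). A call has 1 to 8 rows; each row shifts and turns the commanded pose from where the row before left it; what a row does not reach is not made up. A row lasts 1/12 s, in which the tool goes at most 41.7 mm and 7.16 degrees, less where a joint would pass 70% of its speed; a pose out of reach is approached as far as the arm can. A call is refused whole if a number of a shift passes 0.0417 or a number of a turn 0.125, either way. A call with a gripper value outside its range is refused whole. The fingers move at their own pace and stop on an object; the grip force is fixed at half the most. Time passes only in rows, so rows that do not move let the fingers close. It gives the time, the measured TCP pose, the force, the opening and the grip force at its end, in the units of the state.
- readout.get_obs(): the state, without advancing time (a new reading comes with each control period).
- viewer.capture(name): name is "scene" or "top" or "wrist"; returns the picture (400x640x3 uint8, red, green, blue); there is no depth.
- viewer.camera_info(name): a dict with "fx", "fy", "cx", "cy" (pixels), "origin" and "rotation" of the camera in the world. Camera axes: x right, y up, looking along -z (the intrinsics and any distortion apply to the point x, -y, -z); pixel columns grow to the right and rows downward; lengths in mm; the calibration is good to about 2 mm. A picture is of the moment at which its call begins: read the wrist's pose just before it. camera_info takes no time and is no camera call; for the wrist camera it gives the pose at the moment of the call.
- order.close_job(): hands the job in; it is judged then, once.
The state is a dict: "time": time; "joint_positions": joint angles; "dq": joint speeds; "tau": joint torques, N m; "tool_pos": TCP position; "tcp_rot": TCP orientation; "contact_force": force on the tool from outside, world axes, zero at the start; "moment": the same for the moment, N m; "grip_width": finger opening in mm; "finger_force": force on a finger pad.
Only numpy, scipy, OpenCV 4.12 (cv2) and the standard library are available. Lean on these libraries where they do the work, as an engineer would, in place of code of your own. Each camera call takes 0.05 s, during which the arm holds its last target. There are 200 camera calls.

### The job

Reset the counter in the grey control box: press down on the front of its push-latch cover and let go so that it pops open, press the round key inside all the way down and let it come back up, then push the cover shut and press it until it latches and stays closed when you let go. Leave the square key unpressed, and do not shift or pick up anything else on the table.

Things in the scene. Friction and masses are not known exactly. Their poses are not given: they have to be found in the camera images.
- control_box: grey open-topped box screwed to the table, 126 (x) x 150 (y) x 54 mm high. Origin: centre of its underside; x points from its low front wall (36 mm high in the middle, 42 at the ends) to the hinge side, y left, z up. Side walls 8 mm thick, 54 mm high. Inside, a deck at z = 26 mm carries two keys at x = -18, y = +32 and -32 mm; which is on which side varies.
- cover (a joint): angle of the cover: 0 = closed, latched (the start); 1.6 = fully open, just past upright; negative = pressed below the latched place (stop at -0.088). Push-push latch: press the front edge 7 to 9 mm below its latched place, to the stop (3 to 10 N), then let go: it frees and a damped spring opens the cover fully within 1.5 s. A lesser press changes nothing; a full press on a latched cover frees it.
- cover_edge (a point): middle of the front edge of the cover, on its top face. The cover is a flat plate, 100 mm from hinge to front edge, 130 mm wide, 3 mm thick, its top 2 mm below the side walls when closed. To relatch, push it shut from behind against the spring (2 to 3 N at this edge), press this edge down to the stop (about 9 mm below the latched height) and let go: it returns to 0 and stays.
- cover_hinge (a point): middle of the fixed hinge line at the back of the box, along the box's y, at x = 50, z = 49 mm in the box's frame, level with the closed cover's underside. A black latch tongue 26 mm wide hangs 36 mm below the cover's underside in the middle, 70 to 79 mm from the hinge; when open it points to the front.
- round_key (a joint): travel of the round key: 0 = up, 0.005 m = fully down; springs back by itself; 1 N starts it, 3.5 N holds it fully down.
- round_key_top (a point): middle of the top face of the round key, 23 mm in diameter; the top stands 12 mm above the deck.
- square_key (a joint): travel of the square key: 0 = up, 0.005 m = fully down. Not to be pressed.
- square_key_top (a point): middle of the top face of the square key, 20 x 20 mm, 12 mm above the deck.
- glue_bottle: white glue bottle with needle cap standing to the left of the box, 26 mm across, 106 mm tall; origin at its foot. Bystander.
- housing_a: small white moulded housing, 25 x 28 x 24 mm, near the box's right side; origin at its foot. Bystander.
- housing_b: the same kind of white housing, near the box's left front; origin at its foot. Bystander.
- grease_tin: round tin with a blue lid, 54 mm across, 24 mm high, in front of the box; origin at its foot. Bystander.
- label_roll: white label roll, 59 mm across, 30 mm high, to the right rear of the box; origin at its foot. Bystander.
- gauge_stand: green block with five upright pins, 34 x 62 x 41 mm, to the right front of the box; origin at its foot. Bystander.
- orange_screwdriver: screwdriver with an orange handle, 170 mm long, lying to the left; origin under its middle. Bystander.

How it is judged:
By the outcome, as a careful person would: the job done as asked, in the order asked, and still so for the second after the job is handed in, with the robot touching nothing.
It also fails if it takes over 58 s, if anything falls off the work surface, if the arm or the gripper's body presses on something with over 40 N, if the wrist force passes 120 N, or if a joint passes its speed limit or range.

## Working session

There is one attempt and no reset: what is moved stays moved. The work goes in short steps, Python scripts to look and compute and a shell command to move; the robot and the scene stay as the last step left them, time stands still between calls to the robot, and variables do not carry over. Pictures are saved under pics/ and viewed, at most 10 in all, crops included, and the job is handed in when it is done.

```bash
ls; mkdir -p pics
python3 - <<'E'
from plant import readout, viewer
import cv2,numpy as np
print(readout.get_obs())
for n in("scene","top"):
    im=viewer.capture(n); cv2.imwrite(f"pics/{n}0.png",im[:,:,::-1]); print(viewer.camera_info(n))
E
```

```text
pics
{'time': 0.0, 'joint_positions': array([-1.44197666e+00,  3.42754369e-01,  1.52505446e+00, -5.22142791e-06,
        1.27540278e+00, -1.46037346e-01]), 'dq': array([-0.00140623,  0.0025122 , -0.00076021,  0.00185214,  0.00135309,
        0.00059401]), 'tau': array([ 2.49384168e-03, -4.31240773e+01, -2.44221818e+01,  7.18382397e-02,
        5.60151483e-02, -1.67028834e-04]), 'tool_pos': array([ 142.44945975, -504.97088831,  291.51539614]), 'tcp_rot': array([-3.13999021e+00, -2.30648070e-04,  2.74858347e-01]), 'contact_force': array([-0.10567617,  0.58049175, -1.24264893]), 'moment': array([ 0.01289508, -0.01695196,  0.05612248]), 'finger_force': 0.0, 'grip_width': 91.75273414225326}
{'fx': 396.6641155043608, 'fy': 396.6641155043608, 'cx': 318.2864308060968, 'cy': 197.31966535243893, 'origin': array([-83.83201003, 832.25311727, 513.06188835]), 'rotation': array([ 1.13757587e+00,  2.35961885e-03, -2.44697488e+00])}
{'fx': 464.533064452609, 'fy': 464.533064452609, 'cx': 321.3726606814458, 'cy': 203.48288105293435, 'origin': array([ 321.85742308,   49.91910684, 1350.45373916]), 'rotation': array([ 0.16289948, -0.00241617, -1.55958175])}
```

View pics/top0.png

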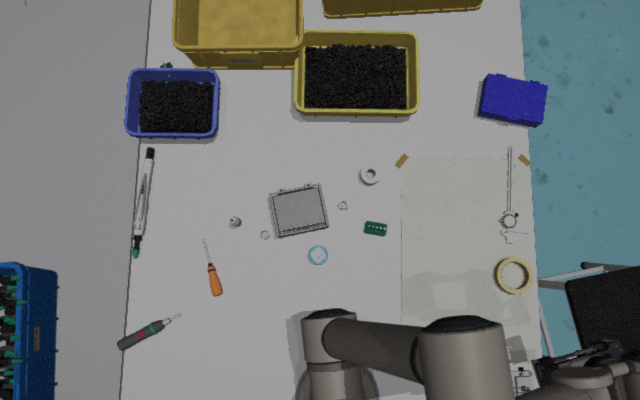

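View pics/scene0.png

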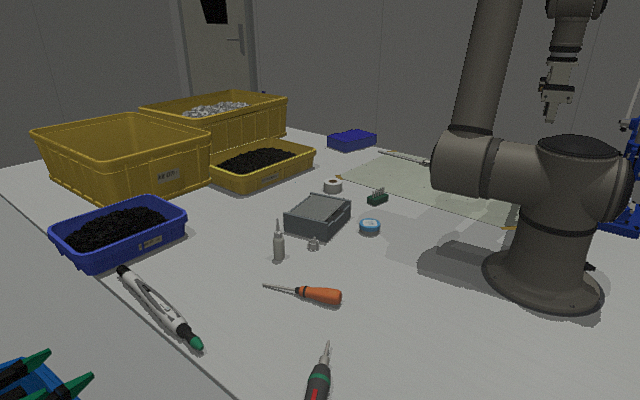

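The top view shows the grey box at about (299,210), with its front facing the robot (down in the image) and the tin at (318,255). The scene view confirms the cover is closed. I'll turn these pixels into rough positions.

```bash
cat > h.py <<'E'
import numpy as np, cv2
from scipy.spatial.transform import Rotation as R
from plant import readout, viewer
def ray(ci,u,v):
    d=np.array([(u-ci['cx'])/ci['fx'],-(v-ci['cy'])/ci['fy'],-1.])
    return R.from_euler('xyz',ci['rotation']).apply(d)
def onz(ci,u,v,z):
    d=ray(ci,u,v);o=np.array(ci['origin']);return o+d*(z-o[2])/d[2]
def proj(ci,P):
    p=R.from_euler('xyz',ci['rotation']).inv().apply(np.atleast_2d(P)-ci['origin'])
    return np.c_[ci['cx']+ci['fx']*p[:,0]/-p[:,2],ci['cy']-ci['fy']*p[:,1]/-p[:,2]]
def snap(n,f):
    ci=viewer.camera_info(n);im=viewer.capture(n)[:,:,::-1].copy();cv2.imwrite('pics/'+f,im);return ci,im
E
python3 - <<'E'
from h import *
ci=viewer.camera_info('top')
for p in [(269,190),(321,184),(328,229),(276,237)]: print('box',onz(ci,*p,54).round())
for n,p,z in [('tin',(318,255),24),('roll',(369,176),30),('gauge',(375,228),30),('hA',(343,206),24),('hB',(265,235),24),('glue',(235,222),50)]: print(n,onz(ci,*p,z).round())
w=viewer.camera_info('wrist');print(w)
o=readout.get_obs();T=R.from_euler('xyz',o['tcp_rot'])
print(T.inv().apply(w['origin']-o['tool_pos']), (T.inv()*R.from_euler('xyz',w['rotation'])).as_matrix().round(2))
im=cv2.imread('pics/top0.png')[150:280,200:400];cv2.imwrite('pics/topc.png',cv2.resize(im,None,fx=4,fy=4,interpolation=cv2.INTER_CUBIC))
E
```

```text
box [572. 198.  54.]
box [591.  51.  54.]
box [463.  30.  54.]
box [439. 175.  54.]
tin [391.  57.  24.]
roll [622. -89.  30.]
gauge [ 470. -105.   30.]
hA [533. -13.  24.]
hB [447. 209.  24.]
glue [480. 292.  50.]
{'fx': 275.7232481376596, 'fy': 275.7232481376596, 'cx': 312.33097695913364, 'cy': 199.0041857878612, 'origin': array([ 215.2187988 , -485.33277946,  384.00003614]), 'rotation': array([-2.82100028e-01,  3.36027770e-04, -1.29599305e+00])}
[ 75.3834573    0.66527725 -92.368695  ] [[-0.    0.96  0.28]
 [ 1.    0.   -0.  ]
 [-0.    0.28 -0.96]]
```

View pics/topc.png

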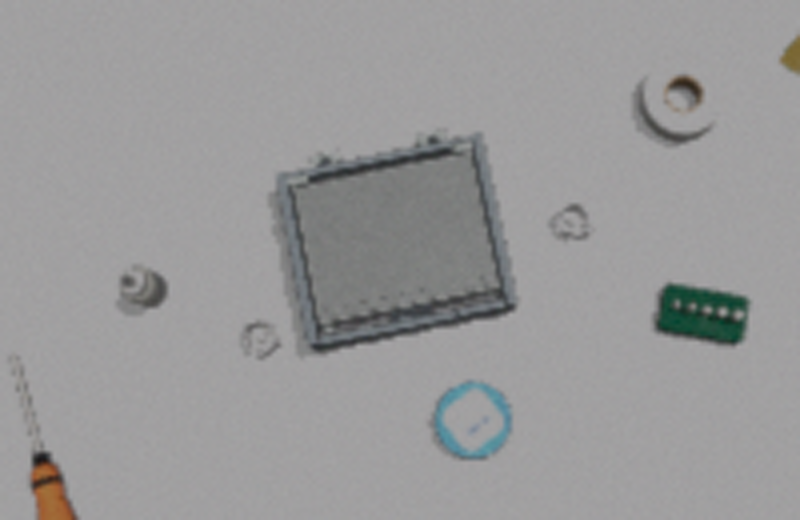

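The crop shows the box corners at about (282,172), (480,138), (513,305) and (318,348) in the 4× view, with housings close on both sides. The box is near (516,113) with yaw of about 0.15. I'll move the wrist camera over it.

```bash
R1=; python3 -m creep '.0207 .0343 0 0 0 -.0157 0;.0207 .0343 0 0 0 -.0157 0;.0207 .0343 0 0 0 -.0157 0;.0207 .0343 0 0 0 -.0157 0;.0207 .0343 0 0 0 -.0157 0;.0207 .0343 0 0 0 -.0157 0;.0207 .0343 0 0 0 -.0157 0;.0207 .0343 0 0 0 -.0157 0' && python3 -m creep '.0207 .0343 0 0 0 0 0;.0207 .0343 0 0 0 0 0;.0207 .0343 0 0 0 0 0;.0207 .0343 0 0 0 0 0;.0207 .0343 0 0 0 0 0;.0207 .0343 0 0 0 0 0;.0207 .0343 0 0 0 0 0;.0207 .0343 0 0 0 0 0' && python3 -m creep '.0207 .034 -.025 0 0 0 0;.0207 .034 -.025 0 0 0 0;0 0 -.02 0 0 0 0;0 0 0 0 0 0 0;0 0 0 0 0 0 0'
python3 - <<'E'
from h import *
ci,im=snap('wrist','w1.png');print(ci);o=readout.get_obs();print(o['tool_pos'],o['tcp_rot'],o['contact_force'])
E
```

```text
time: 0.77
tool_pos: [308.4, -229.0, 292.2]
tcp_rot: [-3.142, 0.0, 0.148]
contact_force: [1.2, -0.1, -0.6]
grip_width: 43.3
finger_force: 0.0
time: 1.43
tool_pos: [474.1, 45.6, 292.0]
tcp_rot: [3.141, 0.0, 0.15]
contact_force: [0.6, -1.1, -0.4]
grip_width: 0.3
finger_force: 0.0
time: 1.85
tool_pos: [509.6, 103.8, 226.9]
tcp_rot: [3.142, 0.004, 0.15]
contact_force: [0.1, -0.2, 0.7]
grip_width: 0.2
finger_force: 0.0
{'fx': 275.7232481376596, 'fy': 275.7232481376596, 'cx': 312.33097695913364, 'cy': 199.0041857878612, 'origin': array([584.66577409, 114.51486853, 319.03498541]), 'rotation': array([-2.85869500e-01, -9.96039854e-04, -1.42081092e+00])}
[510.20596207 103.34849362 228.28449883] [3.14134260e+00 7.38198114e-04 1.48922771e-01] [0.48744193 0.38720761 0.81015386]
```

View pics/w1.png

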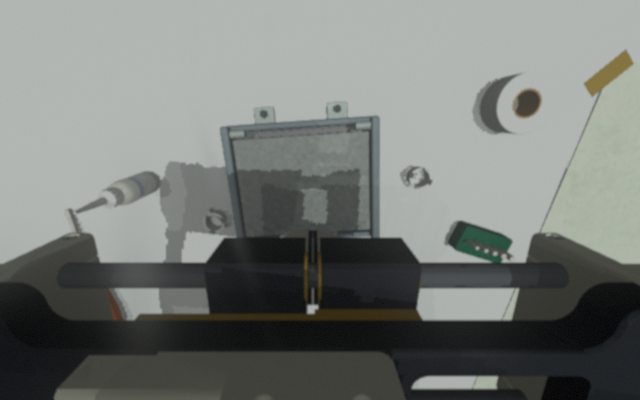

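The gripper hides the front half of the box, and its back corners are at about (223,128) and (378,117). I'll back off and tilt, since I also need the tilt for pressing.

```bash
python3 -m creep '-.021 -.003 0 .013 -.0865 0 0;-.021 -.003 0 .013 -.0865 0 0;-.021 -.003 0 .013 -.0865 0 0;-.021 -.003 0 .013 -.0865 0 0;0 0 0 0 0 0 0;0 0 0 0 0 0 0;0 0 0 0 0 0 0'
python3 - <<'E'
from h import *
ci,im=snap('wrist','w2.png');print(ci);o=readout.get_obs();print(o['tool_pos'],o['tcp_rot'],o['contact_force'])
c=im[:280,120:520];cv2.imwrite('pics/w2c.png',cv2.resize(c,None,fx=2,fy=2,interpolation=cv2.INTER_CUBIC))
E
```

```text
time: 2.48
tool_pos: [427.7, 91.0, 230.1]
tcp_rot: [3.141, -0.354, 0.148]
contact_force: [0.2, 0.1, 0.3]
grip_width: 0.3
finger_force: 0.0
{'fx': 275.7232481376596, 'fy': 275.7232481376596, 'cx': 312.33097695913364, 'cy': 199.0041857878612, 'origin': array([466.12038441,  96.217144  , 342.76128496]), 'rotation': array([ 0.07194364, -0.00183641, -1.42318717])}
[428.20494153  91.21198234 229.82938345] [ 3.14075992 -0.35378604  0.1482641 ] [0.19196074 0.81677033 0.21320021]
```

View pics/w2c.png

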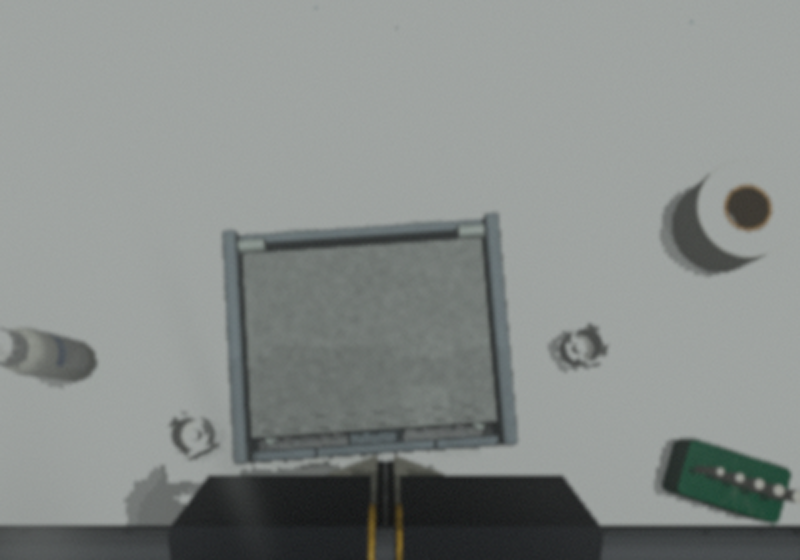

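The outer wall-top corners in the 2× crop are at (223,232), (498,213), (516,443) and (234,463). The cover's front edge runs from (249,438) to (498,423). Next I fit the box pose.

Run:
```python
from h import *
# camera info as recorded for w2
ci=viewer.camera_info('wrist')
P=np.array([onz(ci,u/2+120,v/2,54)[:2] for u,v in [(223,232),(498,213),(516,443),(234,463)]])
B=np.array([(63,75),(63,-75),(-63,-75),(-63,75)],float)
print(P.round(1),[np.linalg.norm(P[i]-P[(i+1)%4]).round(1) for i in range(4)])
r,_=R.align_vectors(np.c_[P-P.mean(0),np.zeros(4)],np.c_[B,np.zeros(4)])
yaw=r.as_euler('zyx')[0];c=P.mean(0);print('c',c,'yaw',yaw)
E1=np.array([onz(ci,u/2+120,v/2,52)[:2] for u,v in [(249,438),(498,423)]])
M=np.array([[np.cos(yaw),np.sin(yaw)],[-np.sin(yaw),np.cos(yaw)]])
print('cover edge in box',((E1-c)@M.T).round(1))
o=readout.get_obs();t=np.array(o['tool_pos'])+R.from_euler('xyz',o['tcp_rot']).apply([0,0,66])
f=lambda q:np.r_[M@(q[:2]-c),q[2]]
print('tip in box',f(t),'tcp',f(np.array(o['tool_pos'])))
for w in [(-45,0,52)]:
    print('shift to cover edge',np.r_[c+M.T@np.array(w[:2]),w[2]]-t)
```

```text
[[562.7 197.8]
 [594.9  53.4]
 [474.1  27.7]
 [442.2 171.4]] [np.float64(148.0), np.float64(123.5), np.float64(147.2), np.float64(123.3)]
c [518.44807231 112.55793299] yaw 0.2162066831247832
cover edge in box [[-49.4  65.9]
 [-50.5 -65.3]]
tip in box [-69.9120509   -3.09666677 167.91693278] tcp [-92.721377    -1.48946581 229.82938345]
shift to cover edge [  23.66773845    8.36885788 -115.91693278]
```

```bash
cat >> h.py <<'E'
C=np.array([518.45,112.56]);YAW=.2162
M=np.array([[np.cos(YAW),np.sin(YAW)],[-np.sin(YAW),np.cos(YAW)]])
def tip():
    o=readout.get_obs();T=R.from_euler('xyz',o['tcp_rot']);t=np.array(o['tool_pos'])+T.apply([0,0,66])
    print('t',round(o['time'],2),'tip box',np.r_[M@(t[:2]-C),t[2]].round(1),'rot',o['tcp_rot'].round(3),'F',o['contact_force'].round(1))
    return t
def to(x,y,z):
    t=tip();print('shift mm',(np.r_[C+M.T@np.array([x,y]),z]-t).round(1))
E
python3 -m creep '.0113 .003 -.035 0 0 .0227 0;.0113 .003 -.035 0 0 .0227 0;.0113 .003 -.035 0 0 .0227 0;0 0 0 0 0 0 0;0 0 0 0 0 0 0'; python3 -c "
from h import *
to(-35,0,55)"
```

```text
time: 2.95
tool_pos: [460.9, 100.7, 121.4]
tcp_rot: [-3.14, -0.345, 0.216]
contact_force: [0.2, -0.2, 0.5]
grip_width: 0.3
finger_force: 0.0
t 2.95 tip box [-36.4   0.8  59.3] rot [-3.14  -0.345  0.216] F [ 0.2 -0.2  0.5]
shift mm [ 1.6 -0.5 -4.3]
```

```bash
python3 -m creep '0 0 -.004 0 0 0 0;0 0 -.003 0 0 0 0;0 0 0 0 0 0 0'; python3 -m creep '0 0 -.003 0 0 0 0;0 0 -.002 0 0 0 0;0 0 0 0 0 0 0'; python3 -c "
from h import *
tip()"
```

```text
time: 3.2
tool_pos: [461.0, 100.8, 118.2]
tcp_rot: [3.141, -0.353, 0.217]
contact_force: [0.2, 0.6, -0.5]
grip_width: 0.5
finger_force: 0.1
time: 3.45
tool_pos: [461.8, 100.7, 114.6]
tcp_rot: [-3.141, -0.347, 0.217]
contact_force: [-1.3, 0.2, 2.3]
grip_width: 0.4
finger_force: 1.1
t 3.45 tip box [-35.4   0.7  52.6] rot [-3.141 -0.347  0.217] F [-1.3  0.2  2.3]
```

```bash
for i in 1 2 3; do python3 -m creep '0 0 -.003 0 0 0 0;0 0 0 0 0 0 0'; done; python3 -c "
from h import *
tip()"
```

```text
time: 3.62
tool_pos: [462.4, 100.6, 112.4]
tcp_rot: [-3.14, -0.344, 0.217]
contact_force: [-1.3, 0.2, 1.5]
grip_width: 0.7
finger_force: 1.1
time: 3.78
tool_pos: [463.1, 100.5, 110.5]
tcp_rot: [-3.139, -0.341, 0.217]
contact_force: [-1.8, 1.2, 1.8]
grip_width: 0.7
finger_force: 1.1
time: 3.95
tool_pos: [463.8, 100.5, 108.9]
tcp_rot: [-3.138, -0.339, 0.217]
contact_force: [-1.8, 0.2, 2.3]
grip_width: 0.2
finger_force: 1.1
t 3.95 tip box [-34.    0.2  46.7] rot [-3.138 -0.339  0.217] F [-1.8  0.2  2.3]
```

```bash
for i in 1 2 3; do python3 -m creep '0 0 -.003 0 0 0 0;0 0 0 0 0 0 0'; done; python3 -c "
from h import *
tip()"
```

```text
time: 4.12
tool_pos: [464.3, 100.5, 107.5]
tcp_rot: [-3.137, -0.336, 0.217]
contact_force: [-4.1, 0.3, 6.7]
grip_width: 0.5
finger_force: 3.4
time: 4.28
tool_pos: [464.6, 100.4, 106.1]
tcp_rot: [-3.136, -0.334, 0.217]
contact_force: [-7.5, -0.0, 11.9]
grip_width: 0.7
finger_force: 6.0
time: 4.45
tool_pos: [465.0, 100.4, 104.7]
tcp_rot: [-3.135, -0.331, 0.218]
contact_force: [-10.2, -0.7, 16.5]
grip_width: 0.1
finger_force: 8.7
t 4.45 tip box [-33.4   0.1  42.2] rot [-3.135 -0.331  0.218] F [-10.2  -0.7  16.5]
```

```bash
python3 -m creep '0 0 .012 0 0 0 0;-.004 -.001 .022 0 0 0 0;-.035 -.008 .02 0 0 0 0;-.035 -.008 .02 0 0 0 0;-.035 -.008 .02 0 0 0 0;0 0 .02 0 0 0 0;0 0 0 0 0 0 0;0 0 0 0 0 0 0'; python3 -m creep '0 0 0 0 0 0 0;0 0 0 0 0 0 0;0 0 0 0 0 0 0;0 0 0 0 0 0 0;0 0 0 0 0 0 0;0 0 0 0 0 0 0;0 0 0 0 0 0 0;0 0 0 0 0 0 0';python3 - <<'E'
from h import *
tip()
ci,im=snap('wrist','w3.png');print(ci)
c=im[:280,120:520];cv2.imwrite('pics/w3c.png',cv2.resize(c,None,fx=2,fy=2,interpolation=cv2.INTER_CUBIC))
E
```

```text
time: 5.12
tool_pos: [358.2, 75.0, 219.8]
tcp_rot: [-3.137, -0.338, 0.217]
contact_force: [-0.1, 0.1, 0.2]
grip_width: 0.3
finger_force: 0.0
time: 5.78
tool_pos: [357.1, 75.3, 218.6]
tcp_rot: [-3.136, -0.333, 0.217]
contact_force: [0.4, 0.3, -0.3]
grip_width: 0.5
finger_force: 0.0
t 5.78 tip box [-144.    -1.4  156.2] rot [-3.136 -0.333  0.217] F [ 0.4  0.3 -0.3]
{'fx': 275.7232481376596, 'fy': 275.7232481376596, 'cx': 312.33097695913364, 'cy': 199.0041857878612, 'origin': array([397.51377965,  82.99659913, 330.4321766 ]), 'rotation': array([ 0.05066859,  0.00441001, -1.35154366])}
```

View pics/w3c.png

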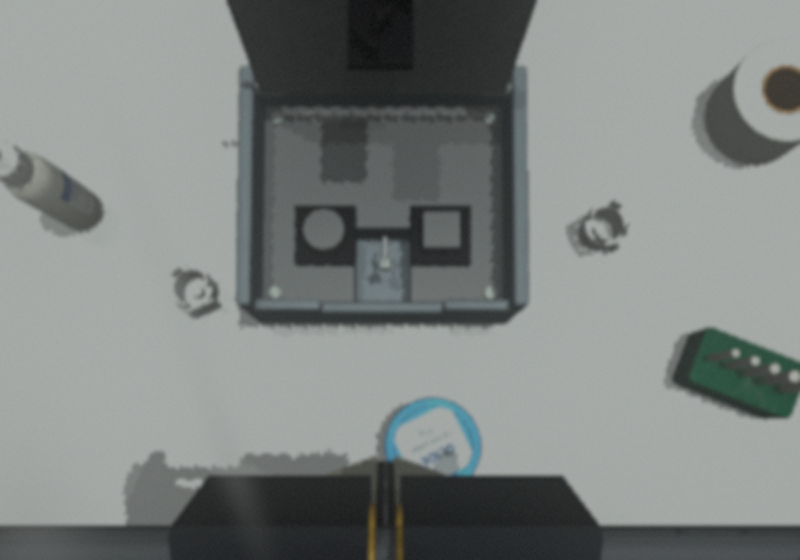

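The cover is open. The round key is on the left at crop (323,229) and the square key on the right at (441,229). I'll refine the pose from this view.

Run:
```python
from h import *
ci=viewer.camera_info('wrist')
k=onz(ci,323/2+120,229/2,38);s=onz(ci,441/2+120,229/2,38)
d=k-s;print('key',k,'sq',s,np.linalg.norm(d),'yaw',np.arctan2(-d[0],d[1]),'key in box',M@(k[:2]-C),M@(s[:2]-C))
P=np.array([onz(ci,u/2+120,v/2,54)[:2] for u,v in [(240,68),(526,67),(527,303),(237,303)]])
print(((P-C)@M.T).round(1))
t=tip();print(k-t)
```

```text
key [493.66272018 139.82745053  38.        ] sq [507.41029405  77.66425322  38.        ] 63.665209389534226 yaw 0.2176497527602576 key in box [-18.36082002  31.95001388] [-18.26852124 -31.7151286 ]
[[ 60.7  73.8]
 [ 61.2 -74.3]
 [-62.1 -73.5]
 [-62.4  73.3]]
t 5.83 tip box [-144.    -1.4  156.3] rot [-3.136 -0.333  0.217] F [-0.   0.1 -0.6]
[ 115.54164867   59.52594641 -118.25458009]
```

```bash
python3 -m creep '.0244 .0122 -.0212 0 0 0 0;.0244 .0122 -.0212 0 0 0 0;.0244 .0122 -.0212 0 0 0 0;.0244 .0122 -.0212 0 0 0 0;.0244 .0122 -.0212 0 0 0 0;0 0 0 0 0 0 0;0 0 0 0 0 0 0;0 0 0 0 0 0 0'; python3 -c "
from h import *
to(-12,32,42)"
```

```text
time: 6.5
tool_pos: [478.5, 136.2, 112.6]
tcp_rot: [-3.136, -0.332, 0.218]
contact_force: [-0.2, -0.1, -0.6]
grip_width: 0.2
finger_force: 0.0
t 6.5 tip box [-12.5  32.1  50.2] rot [-3.136 -0.332  0.218] F [-0.2 -0.1 -0.6]
shift mm [ 0.5  0.  -8.2]
```

```bash
python3 -m creep '0 0 -.004 0 0 0 0;0 0 -.004 0 0 0 0;0 0 0 0 0 0 0'; for i in 1 2 3; do python3 -m creep '0 0 -.002 0 0 0 0;0 0 0 0 0 0 0'; done; python3 -c "
from h import *
tip()"
```

```text
time: 6.75
tool_pos: [478.6, 135.9, 105.1]
tcp_rot: [-3.136, -0.334, 0.217]
contact_force: [-0.5, 0.1, -0.8]
grip_width: 0.2
finger_force: 0.0
time: 6.92
tool_pos: [479.1, 136.1, 103.0]
tcp_rot: [-3.136, -0.334, 0.217]
contact_force: [-0.1, 0.8, 0.9]
grip_width: 0.5
finger_force: 0.5
time: 7.08
tool_pos: [479.2, 136.2, 100.8]
tcp_rot: [-3.136, -0.334, 0.217]
contact_force: [0.9, -0.4, 2.7]
grip_width: 0.3
finger_force: 1.0
time: 7.25
tool_pos: [479.3, 136.2, 98.6]
tcp_rot: [-3.136, -0.334, 0.217]
contact_force: [-0.1, -0.6, 3.0]
grip_width: 0.7
finger_force: 1.5
t 7.25 tip box [-11.6  31.9  36.3] rot [-3.136 -0.334  0.217] F [-0.1 -0.6  3. ]
```

```bash
for i in 1 2 3; do python3 -m creep '0 0 -.002 0 0 0 0;0 0 0 0 0 0 0'; done; python3 -c "
from h import *
tip()"
```

```text
time: 7.42
tool_pos: [479.5, 136.3, 97.5]
tcp_rot: [-3.136, -0.333, 0.217]
contact_force: [-3.5, -2.6, 10.8]
grip_width: 0.3
finger_force: 5.1
time: 7.58
tool_pos: [479.7, 136.3, 96.9]
tcp_rot: [-3.136, -0.331, 0.218]
contact_force: [-8.8, -3.9, 19.6]
grip_width: 0.3
finger_force: 9.8
time: 7.75
tool_pos: [480.0, 136.3, 96.5]
tcp_rot: [-3.135, -0.33, 0.218]
contact_force: [-14.2, -6.4, 29.0]
grip_width: 0.3
finger_force: 14.9
t 7.75 tip box [-11.1  31.9  34.1] rot [-3.135 -0.33   0.218] F [-14.2  -6.4  29. ]
```

```bash
python3 -m creep '0 0 .025 0 0 0 0;0 0 .03 0 0 0 0;-.0147 -.0032 .035 0 0 0 0;-.0147 -.0032 .035 0 0 0 0;.0034 -.0156 .02 0 0 0 0;.0034 -.0156 .02 0 0 0 0;0 0 .01 0 0 0 0;0 0 0 0 0 0 0'; python3 -c "
from h import *
to(-41,0,192)"
```

```text
time: 8.42
tool_pos: [458.9, 98.3, 272.4]
tcp_rot: [-3.136, -0.334, 0.216]
contact_force: [0.0, 0.4, -0.1]
grip_width: 0.6
finger_force: 0.0
t 8.42 tip box [-39.5  -0.8 210.1] rot [-3.136 -0.334  0.216] F [ 0.   0.4 -0.1]
shift mm [ -1.6   0.4 -18.1]
```

```bash
python3 -m creep '.0386 .0085 0 -.0178 .081 0 0;.0386 .0085 0 -.0178 .081 0 0;.0386 .0085 0 -.0178 .081 0 0;.0386 .0085 0 -.0178 .081 0 0;0 0 0 0 0 0 0;0 0 0 0 0 0 0;0 0 0 0 0 0 0'
python3 - <<'E'
from h import *
to(95,0,130)
ci,im=snap('scene','s4.png')
c=im[130:280,200:400];cv2.imwrite('pics/s4c.png',cv2.resize(c,None,fx=4,fy=4,interpolation=cv2.INTER_CUBIC))
E
```

```text
time: 9.0
tool_pos: [610.3, 132.9, 267.1]
tcp_rot: [-3.134, 0.005, 0.218]
contact_force: [-0.9, -0.9, 0.2]
grip_width: 0.8
finger_force: 0.0
t 9.0 tip box [ 93.8   0.7 201.1] rot [-3.134  0.005  0.218] F [-0.9 -0.9  0.2]
shift mm [  1.3  -0.4 -71.1]
```

View pics/s4c.png

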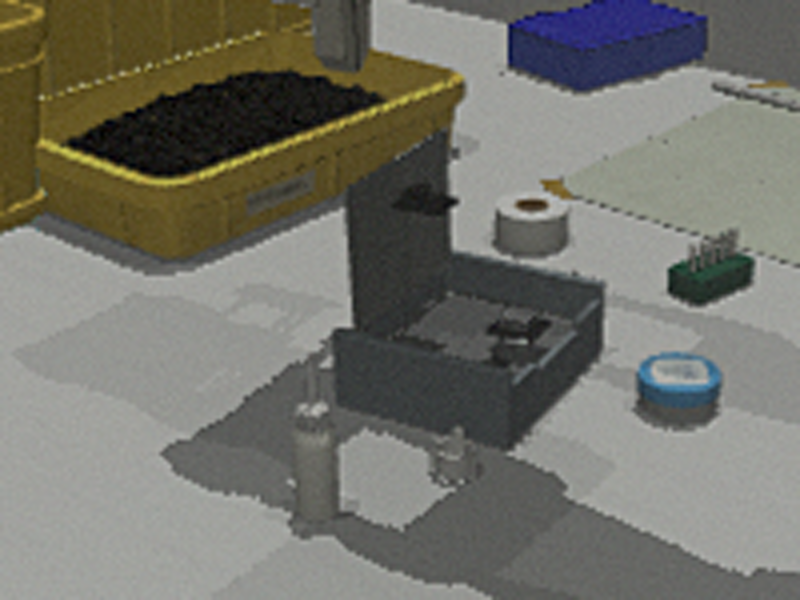

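The cover stands open and the fingers are behind and above it, with nothing disturbed. Next I lower them behind the cover and push.

```bash
python3 -m creep '0 0 -.0365 0 0 0 0;0 0 -.0365 0 0 0 0;-.0137 -.003 0 0 0 0 0;-.0137 -.003 0 0 0 0 0;0 0 0 0 0 0 0;0 0 0 0 0 0 0'; python3 -c "
from h import *
to(35,0,125)"
```

```text
time: 9.55
tool_pos: [582.8, 126.5, 199.2]
tcp_rot: [-3.135, -0.003, 0.217]
contact_force: [0.3, -0.0, 0.3]
grip_width: 0.4
finger_force: 0.1
t 9.55 tip box [ 66.    0.3 133.2] rot [-3.135e+00 -3.000e-03  2.170e-01] F [ 0.3 -0.   0.3]
shift mm [-30.3  -6.9  -8.2]
```

```bash
python3 -m creep '-.0075 -.0017 -.003 0 0 0 0;-.0076 -.0017 -.002 0 0 0 0;-.0076 -.0017 -.002 0 0 0 0;-.0076 -.0017 -.001 0 0 0 0;0 0 0 0 0 0 0;0 0 0 0 0 0 0'; python3 -c "
from h import *
to(11,0,112)"
```

```text
time: 10.05
tool_pos: [553.7, 119.8, 190.1]
tcp_rot: [-3.135, -0.002, 0.217]
contact_force: [0.8, 0.5, 0.8]
grip_width: 0.3
finger_force: 0.4
t 10.05 tip box [ 3.610e+01 -1.000e-01  1.241e+02] rot [-3.135e+00 -2.000e-03  2.170e-01] F [0.8 0.5 0.8]
shift mm [-24.5  -5.3 -12.1]
```

```bash
python3 -m creep '-.0085 -.0018 -.0035 0 0 0 0;-.008 -.0018 -.004 0 0 0 0;-.008 -.0017 -.0046 0 0 0 0;0 0 0 0 0 0 0;0 0 0 0 0 0 0'; python3 -c "
from h import *
to(-12,0,93.5)"
```

```text
time: 10.47
tool_pos: [529.5, 114.5, 177.4]
tcp_rot: [-3.135, -0.001, 0.217]
contact_force: [0.9, -0.3, 1.4]
grip_width: 0.5
finger_force: 0.6
t 10.47 tip box [ 11.2  -0.  111.4] rot [-3.135e+00 -1.000e-03  2.170e-01] F [ 0.9 -0.3  1.4]
shift mm [-22.7  -5.  -17.9]
```

```bash
python3 -m creep '-.0075 -.0017 -.005 0 0 0 0;-.0075 -.0017 -.006 0 0 0 0;-.0075 -.0016 -.007 0 0 0 0;-.0045 -.001 -.006 0 0 0 0;-.004 -.001 -.006 0 0 0 0;-.004 -.001 -.006 0 0 0 0;0 0 0 0 0 0 0;0 0 0 0 0 0 0'; python3 -c "
from h import *
to(-36,0,54)"
```

```text
time: 11.13
tool_pos: [493.6, 106.4, 140.6]
tcp_rot: [-3.135, 0.001, 0.217]
contact_force: [0.1, -0.7, 1.9]
grip_width: 0.4
finger_force: 0.9
t 11.13 tip box [-25.7  -0.2  74.6] rot [-3.135e+00  1.000e-03  2.170e-01] F [ 0.1 -0.7  1.9]
shift mm [-10.1  -2.  -20.6]
```

```bash
python3 -m creep '-.004 -.0009 -.007 0 0 0 0;-.004 -.0008 -.007 0 0 0 0;-.003 -.0006 -.006 0 0 0 0;-.002 -.0004 -.002 0 0 0 0;0 0 0 0 0 0 0;0 0 0 0 0 0 0'; for i in 1 2 3; do python3 -m creep '0 0 -.003 0 0 0 0;0 0 0 0 0 0 0'; done; python3 -c "
from h import *
tip()"
```

```text
time: 11.63
tool_pos: [480.0, 103.6, 118.5]
tcp_rot: [-3.135, 0.003, 0.217]
contact_force: [-1.7, -1.3, 1.5]
grip_width: -0.1
finger_force: 1.0
time: 11.8
tool_pos: [480.6, 103.8, 115.6]
tcp_rot: [-3.135, 0.001, 0.217]
contact_force: [-1.4, -0.6, 1.9]
grip_width: 0.4
finger_force: 1.2
time: 11.97
tool_pos: [480.9, 103.8, 112.6]
tcp_rot: [-3.135, 0.0, 0.217]
contact_force: [-1.7, -0.7, 2.8]
grip_width: 0.5
finger_force: 1.3
time: 12.13
tool_pos: [481.2, 103.8, 109.9]
tcp_rot: [-3.135, -0.001, 0.217]
contact_force: [-2.4, -0.3, 6.1]
grip_width: 0.4
finger_force: 3.3
t 12.13 tip box [-38.3  -0.1  43.9] rot [-3.135e+00 -1.000e-03  2.170e-01] F [-2.4 -0.3  6.1]
```

```bash
for i in 1 2 3; do python3 -m creep '0 0 -.002 0 0 0 0;0 0 0 0 0 0 0'; done; python3 -c "
from h import *
tip()"
```

```text
time: 12.3
tool_pos: [481.2, 103.8, 108.6]
tcp_rot: [-3.135, -0.001, 0.217]
contact_force: [-3.9, -0.4, 12.6]
grip_width: 0.5
finger_force: 6.4
time: 12.47
tool_pos: [481.3, 103.8, 107.2]
tcp_rot: [-3.135, -0.002, 0.217]
contact_force: [-3.9, -0.4, 17.3]
grip_width: 0.7
finger_force: 8.4
time: 12.63
tool_pos: [481.5, 103.9, 105.7]
tcp_rot: [-3.135, -0.002, 0.218]
contact_force: [-6.2, -0.6, 22.2]
grip_width: 0.6
finger_force: 11.8
t 12.63 tip box [-37.8  -0.1  39.7] rot [-3.135e+00 -2.000e-03  2.180e-01] F [-6.2 -0.6 22.2]
```

```bash
python3 -m creep '0 0 .01 0 0 0 0;0 0 .01 0 0 0 0;0 0 .02 0 0 0 0;-.02 -.004 .035 0 0 0 0;-.035 -.008 .035 0 0 0 0;-.035 -.008 .035 0 0 0 0;0 0 0 0 0 0 0;0 0 0 0 0 0 0'; python3 -m creep '0 0 0 0 0 0 0;0 0 0 0 0 0 0;0 0 0 0 0 0 0;0 0 0 0 0 0 0;0 0 0 0 0 0 0;0 0 0 0 0 0 0;0 0 0 0 0 0 0;0 0 0 0 0 0 0';python3 - <<'E'
from h import *
tip()
ci,im=snap('scene','s5.png')
c=im[130:280,200:400];cv2.imwrite('pics/s5c.png',cv2.resize(c,None,fx=4,fy=4,interpolation=cv2.INTER_CUBIC))
E
```

```text
time: 13.3
tool_pos: [402.8, 86.4, 239.0]
tcp_rot: [-3.136, -0.005, 0.217]
contact_force: [0.7, 0.0, -0.5]
grip_width: 0.6
finger_force: 0.0
time: 13.97
tool_pos: [402.9, 86.5, 236.9]
tcp_rot: [-3.135, 0.0, 0.217]
contact_force: [0.0, -0.4, -0.6]
grip_width: 0.3
finger_force: 0.0
t 13.97 tip box [-118.5   -0.2  170.9] rot [-3.135  0.     0.217] F [ 0.  -0.4 -0.6]
```

View pics/s5c.png

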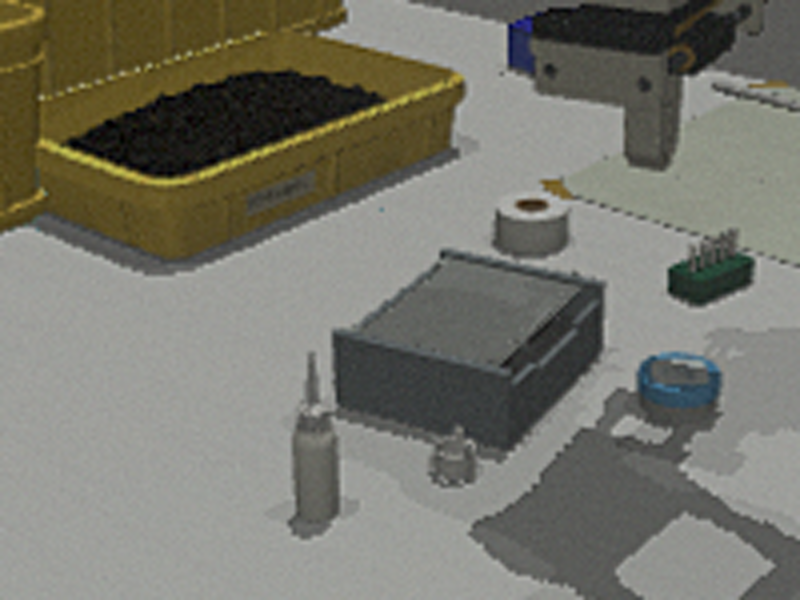

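The cover is shut flush below the side walls and has stayed closed for about a second with the robot clear. The other objects visible in this crop look unmoved.

```bash
python3 -c "
from plant import order
print(order.close_job())"
```

```text
the job is handed in; nothing more can be done
None
```

The job is handed in at about 14 s: I popped the cover open, pressed the round key to its stop and released it, then shut the cover and pressed it until it latched and stayed closed; the square key was never touched and nothing else appears to have moved.

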